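# Clamp the tilted canister shut

### The arm

A 6-joint arm with a two-finger parallel gripper is mounted at the origin on a cart in front of the work surface, level with it; the furniture and walls round the work are solid. World frame = base frame: x ahead of the robot, y to its left, z up, the work surface at z = 0. Lengths are in m, angles in rad, forces in N, time in s.
With the tool pointing down it reaches from about 0.275 to 0.825 m from the base axis. Payload 5.2 kg.
Tool frame: the origin (TCP) lies on the centre line of the jaws, within the pads' length; the fingertips stand tip_extent ahead of it and the grasp point (between the pads) is the TCP (tip_extent is the distance from the TCP to the fingertips, in m); z points along the fingers, y is the line along which they close (so a half turn about z gives the same grasp; the last joint's range is limited). The gripper opens to 93 mm and grips with 3 to 60 N. Pads are 15 mm wide; open, the fingers measure 128 mm over their backs; the gripper's body (75 mm by 188 mm) begins 65 mm behind the grasp point.
Start: joints at [-1.321, 0.259, 1.535, -0, 1.348, -0.203], TCP at [0.241, -0.495, 0.238] pointing down, gripper open.
Joint ranges: [-3.14, 3.14], [-0.91, 2.08], [0.19, 2.58], [-1.22, 4.36], [0.22, 2.71], [-3.12, 3.12]. Speed limits (rad/s): [2.57, 2.57, 3.14, 3.14, 3.14, 3.14].

### API

Orientations are given as a unit quaternion [x, y, z, w].
In Python, from plant import sense, capture, sign_off, tip_extent gives the robot as it stands. The module is installed in compiled form; this text tells all that it offers.
- The arm moves only by the tool send_rows, never from a script. Its argument "deltas" is a list of rows, each a list of 3 entries, a list of its own where there are three numbers: the shift along the tool's x, y, z in mm, then the turn, a rotation vector about the tool's x, y, z in degrees, then the gripper command: -1 is shut, 1 is fully open, values between are in proportion. In form: [[[x, y, z], [rx, ry, rz], jaw], ...]. A call has 1 to 20 rows; each row shifts and turns the commanded pose from where the row before left it, along the tool's axes as they then stand; what a row does not reach is not made up. A row lasts 1/12 s, in which the tool goes at most 41.7 mm and 7.16 degrees, less where a joint would pass 70% of its speed; a pose out of reach is approached as far as the arm can. A call is refused whole if a number of a shift passes 41.7 or a number of a turn 7.16, either way. A call with a gripper value outside its range is refused whole. The fingers move at their own pace and stop on an object; "force" is the grip in N (left out, the last holds). Time passes only in rows, so rows that do not move let the fingers close. It gives the time, the measured TCP pose, the force and the opening at its end, in the units of the state.
- sense(): the state, without advancing time (a new reading comes with each control period).
- capture(name): name is "side" or "top"; returns a dict with "image" (400x640x3 uint8, red, green, blue), "range_z" (400x640 float32, m along the optical axis (not along the pixel's ray), 0 where there is no reading), "fx", "fy", "cx", "cy" (pixels), "D" ([k1, k2, p1, p2, k3] as OpenCV has them; the pictures are not rectified), "rvec" (rotation vector, rad) and "tvec" (3), from world to camera coordinates, as OpenCV has them. Camera axes: x right, y down, z forward; pixel columns grow to the right and rows downward; lengths in m; the calibration is good to about 2 mm. A picture is of the moment at which its call begins.
- sign_off(): hands the job in, once; it reports no verdict.
The state is a dict: "t": time; "joints": joint angles; "joint_vel": joint speeds; "effort": joint torques, N m; "tcp_pos": TCP position; "orientation": TCP orientation; "wrist_force": force on the tool from outside, world axes, zero at the start; "ft_torque": the same for the moment, N m; "finger_gap": opening from 0.0 (shut) to 1.0 (fully open).
Only numpy, scipy, OpenCV 4.12 (cv2) and the standard library are available. Lean on these libraries where they do the work, as an engineer would, in place of code of your own. Each camera call takes 0.05 s, during which the arm holds its last target. There are 200 camera calls.

### The job

Close the blue clip-top canister on the sloping plinth: pick up its wooden lid and seat it fully home in the mouth, with the disc handle in line with the swing of the wire (square across the wire's crossbar), and let it go. Then swing the wire bail from behind over the top of the handle, past its crest until it clamps on the front side, and leave it clamped; do not disturb the other goods on the table.

Things in the scene. Friction and masses are not known exactly. Their poses are not given: they have to be found in the camera images.
- plinth: wooden sloping display plinth, fixed, 130 x 120 mm, 48 mm high at its middle; origin under its centre; its low side faces its own -x, roughly towards the robot
- canister: blue ceramic canister fixed on the plinth, outer diameter 92 mm, 75 mm tall, mouth 82 mm inner diameter. Origin at the centre of its underside, z along its axis, which leans 30 deg from vertical towards its own -x (front). The wire bail turns about a line parallel to canister y through (0, 0, 55 mm)
- mouth (a point): centre of the canister's rim plane, 75 mm up its axis; axes as the canister's. The seated lid's origin lies 10 mm below this point along the axis, lid z along canister z, lid y parallel to canister y (either way round: the lid looks the same after a half turn)
- lid: loose round wooden lid, about 150 g; origin at the centre of its underside, z up. Plug 76 mm diameter, z = 0 to 10 mm, bevelled to 68 mm at the foot over its lower 7 mm; flange 94 mm diameter, z = 10 to 18 mm; on it a dark disc handle stands on edge: 50 mm diameter, 24 mm thick along lid y, its round axis parallel to lid y at z = 33 mm, top at z = 58 mm
- handle (a point): grip point in the lid's handle, 41 mm above the lid's origin; grip across lid y (24 mm thick)
- bail (a joint): angle of the wire bail in rad from the canister's axis: positive is swung back (towards canister +x), 0 is along the canister's axis, over the crest of the handle, -0.20 is its front stop, where it clamps. Light friction holds it where it is left when clear of the lid. Range -0.20 to 1.7
- bail_wire: the bail's steel wire loop, 8 mm thick, 104 mm clear between its legs; origin on the pivot axis, z along the legs to the crossbar, y along the pivot axis. With the lid seated its roller meets the handle at about 0.3 rad, the loop stretches like a spring by 6 mm (15 N) at the crest and needs up to about 5 N of push, then it runs down the front to its stop by itself
- crossbar (a point): middle of the bail's straight crossbar, 68 mm from the pivot axis (up to 74 mm when stretched over the handle); here the bar carries a black roller, 12 mm thick and 32 mm long, that rolls over the handle; 30 mm of bare straight bar on each side of it can be pushed, clear of the 24 mm thick handle
- candle: striped candle, 61 mm wide, 60 mm tall, bystander; origin at its underside
- heart_dish: small white heart dish, 94 x 104 x 47 mm, bystander; origin at its underside
- pot: speckled pinch pot, 53 mm wide, 38 mm tall, bystander; origin at its underside
- white_tulip: white tulip cup, 74 mm wide, 87 mm tall, bystander; origin at its underside
- mug: white mug, 85 x 111 x 86 mm, bystander; origin at its underside

How it is judged:
On the way, in this order (a step that is already met when the one before it is completed fails the run):
1. the lid sits fully home in the mouth, handle in line with the bail's swing, let go, the bail still open (z of lid in the frame of canister below 0.068 m and distance between lid and mouth below 0.014 m and angle between the z axis of lid and the z axis of canister, either way round below 0.08 rad and angle between the y axis of lid and the y axis of canister, either way round below 0.25 rad and contact force between the fingers and lid below 0.1 N and value of joint bail above 0.4 rad), for 0.2 s.
2. the bail is past the crest of the handle and presses on the lid (value of joint bail below -0.12 rad and contact force between bail_wire and lid above 4 N), for 0.1 s.
At the end, for the whole second after the job is handed in: The lid is seated in the mouth (its flange within 3 mm of the rim, within 0.08 rad of square, handle within 0.25 rad of the bail's swing plane), the bail stands more than 0.12 rad forward of the canister's axis and presses on the lid with more than 4 N, and all is at rest (all of step 2 and z of lid in the frame of canister below 0.068 m and distance between lid and mouth below 0.014 m and angle between the z axis of lid and the z axis of canister, either way round below 0.08 rad and angle between the y axis of lid and the y axis of canister, either way round below 0.25 rad and linear speed of lid below 0.02 m/s); the robot touches nothing.
It fails at once if a bystander is shifted by more than 30 mm (distance of any of candle, heart_dish, pot, white_tulip, mug from where it was at the start of the episode above 0.03 m).
It also fails if it takes over 51 s, if anything falls off the work surface, if the arm or the gripper's body presses on something with over 40 N, if the wrist force passes 120 N, or if a joint passes its speed limit or range.

## Working session

There is one attempt and no reset: what is moved stays moved. The work goes in short steps, Python scripts to look and compute and a tool call to move; the robot and the scene stay as the last step left them, time stands still between calls to the robot, and variables do not carry over. Pictures are saved under pics/ and viewed, on a budget of 10 in all, crops included, one or two more only if the job needs it, and the job is handed in when it is done.

Besides the shell and the picture viewer there is one more tool, called after ">>>" as name(argument=value, ...) on one line, values as JSON. send_rows: Moves the arm, as the interface text tells. Its arguments: {"type":"object","properties":{"deltas":{"type":"array","items":{"type":"array"}},"force":{"type":"number"}},"required":["deltas"]}

```bash
mkdir -p pics; cat > h.py <<'E'
import numpy as np, cv2
from scipy.spatial.transform import Rotation as R
from plant import sense, capture, sign_off, tip_extent
def cloud(c):
    z=c["range_z"]; h,w=z.shape
    K=np.array([[c["fx"],0,c["cx"]],[0,c["fy"],c["cy"]],[0,0,1.]])
    u,v=np.meshgrid(np.arange(w),np.arange(h))
    p=cv2.undistortPoints(np.stack([u,v],-1).reshape(-1,1,2).astype(float),K,np.array(c["D"],float)).reshape(h,w,2)
    P=np.dstack([p*z[...,None],z])
    Rm=cv2.Rodrigues(np.array(c["rvec"],float))[0]
    W=(P-np.array(c["tvec"]).ravel())@Rm
    W[z==0]=np.nan
    return W
def save(c,n): cv2.imwrite("pics/"+n,c["image"][...,::-1])
E
python3 - <<'E'
from h import *
print(sense(),tip_extent)
for n in("side","top"):
    c=capture(n); save(c,n+"0.png"); W=cloud(c); np.savez("/tmp/"+n,W=W,im=c["image"])
    Rm=cv2.Rodrigues(np.array(c["rvec"],float))[0]; print(n,"cam pos",-Rm.T@np.array(c["tvec"]).ravel(),"fwd",Rm[2])
E
```

```text
{'t': 0.0, 'joints': array([-1.32080782e+00,  2.59330211e-01,  1.53605986e+00, -1.90564130e-05,
        1.34798087e+00, -2.02808899e-01]), 'joint_vel': array([-0.00104757,  0.00012474, -0.00032814,  0.00086173,  0.00033336,
       -0.00041481]), 'effort': array([ 1.91450619e-05, -4.37312257e+01, -2.83996779e+01,  7.18751480e-02,
        4.13242041e-02, -1.22054821e-04]), 'tcp_pos': array([ 0.24050021, -0.49407573,  0.23683387]), 'orientation': array([ 9.74480234e-01,  2.24471562e-01, -3.02609041e-05, -8.88673884e-04]), 'wrist_force': array([ 0.10659549,  0.61220152, -0.45507077]), 'ft_torque': array([0.03255702, 0.01053559, 0.00690436]), 'finger_gap': 1.000821596395349} 0.019
side cam pos [0.5575763  0.71294954 0.72969357] fwd [ 0.02730152 -0.7454192  -0.66603666]
top cam pos [0.44060123 0.02583258 1.36936306] fwd [ 0.08878678 -0.00875916 -0.99601214]
```

View pics/side0.png

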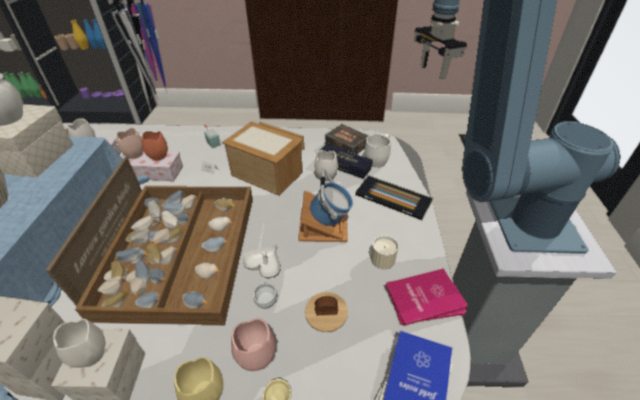

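View pics/top0.png

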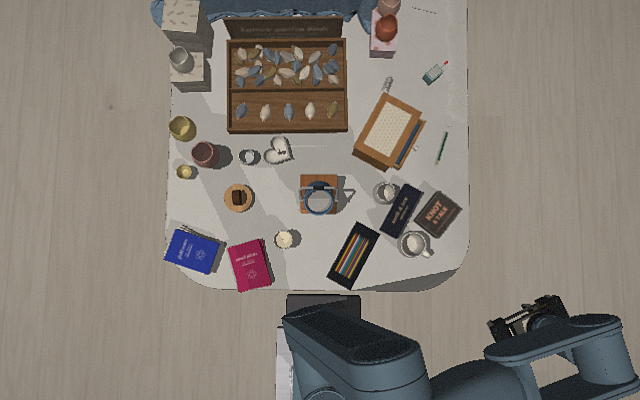

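The side view shows the lid with its dark handle at (327,312) and the canister at (330,205). The top view has the lid at (238,198) and the canister at (318,198), with its bail laid back or up near (318,185). World +x is up in the top view and +y is left.

```bash
python3 - <<'E'
from h import *
D={n:np.load(f"/tmp/{n}.npz") for n in("side","top")}
for n,(u,v,r) in {"side":(327,312,28),"top":(238,198,20)}.items():
    W=D[n]["W"];im=D[n]["im"]; s=np.s_[v-r:v+r,u-r:u+r]
    P=W[s].reshape(-1,3);C=im[s].reshape(-1,3).astype(int)
    hsv=cv2.cvtColor(im[s],cv2.COLOR_RGB2HSV).reshape(-1,3)
    print(n,"lid flange z hist")
    fl=(abs(P[:,2]-.018)<.005)&(hsv[:,1]>70)&(C.sum(1)>250)
    (cx,cy),rad=cv2.minEnclosingCircle(P[fl][:,:2].astype(np.float32)*1000); print("flange",fl.sum(),P[fl].mean(0),cx,cy,rad)
    hd=(P[:,2]>.030)
    Q=P[hd]; print("handle n",hd.sum(),Q.mean(0),Q.max(0),Q.min(0))
    T=P[P[:,2]>.045]; print(" upper",len(T),T.mean(0)); rr=cv2.minAreaRect(Q[:,:2].astype(np.float32)*1000); print(rr)
    w,V=np.linalg.eigh(np.cov(Q[:,:2].T)); print("long dir",V[:,1],"std",np.sqrt(w))
# canister + plinth
for n,(u,v,r) in {"side":(328,210,40),"top":(320,195,28)}.items():
    W=D[n]["W"];im=D[n]["im"]; s=np.s_[v-r:v+r,u-r:u+r]
    P=W[s].reshape(-1,3); hsv=cv2.cvtColor(im[s],cv2.COLOR_RGB2HSV).reshape(-1,3)
    b=(hsv[:,0]>95)&(hsv[:,0]<125)&(hsv[:,1]>90); Q=P[b]; print(n,"blue",b.sum(),np.nanmean(Q,0),np.nanmin(Q,0),np.nanmax(Q,0))
    o=(hsv[:,0]<20)&(hsv[:,1]>100)&(P[:,2]>.01); Q=P[o]; print(n,"plinth",o.sum(),np.nanmean(Q,0),np.nanmin(Q,0),np.nanmax(Q,0),cv2.minAreaRect(Q[:,:2].astype(np.float32)*1000))
    if len(Q)>20:
        A=np.c_[Q[:,:2],np.ones(len(Q))];print("plane",np.linalg.lstsq(A,Q[:,2],rcond=None)[0])
    c=im[v-r-10:v+r+10,u-r-10:u+r+10]; globals()[n]=cv2.resize(c,(400,400),interpolation=cv2.INTER_CUBIC)
cv2.imwrite("pics/z1.png",np.hstack([side,top])[...,::-1])
E
```

```text
side lid flange z hist
flange 908 [0.56975785 0.30703144 0.01734889] 570.2556762695312 298.65045166015625 47.29356002807617
handle n 354 [0.5703922  0.30252312 0.04855882] [0.5942598  0.31283393 0.06050377] [0.54650315 0.28412144 0.03036911]
 upper 239 [0.5704931  0.30047067 0.0533242 ]
((570.0908203125, 298.9693908691406), (48.078792572021484, 25.496307373046875), 5.5978312492370605)
long dir [-0.99509578 -0.09891611] std [0.00779637 0.01342568]
top lid flange z hist
flange 365 [0.57202437 0.29798858 0.0174852 ] 572.4476318359375 296.33587646484375 46.651588439941406
handle n 130 [0.57032356 0.29411274 0.04962712] [0.5952796  0.30840779 0.0617737 ] [0.54625884 0.2825197  0.03120648]
 upper 100 [0.5718229  0.29495881 0.0527755 ]
((571.235595703125, 295.06707763671875), (49.20454788208008, 24.142332077026367), 3.685314416885376)
long dir [-0.99898044 -0.0451451 ] std [0.00757346 0.01385647]
side blue 473 [0.57559519 0.04944218 0.08710539] [ 0.48346711 -0.19624561  0.00942144] [0.61957446 0.07794681 0.13036668]
side plinth 1199 [0.60746129 0.04214839 0.03848017] [ 0.52629866 -0.18582205  0.01001326] [0.70263667 0.09341174 0.07983034] ((611.1950073242188, -45.56877136230469), (140.0907745361328, 300.2532958984375), 14.368090629577637)
plane [ 0.28181546  0.10507005 -0.13714035]
top blue 198 [0.56934272 0.03009238 0.10207296] [ 0.51686333 -0.01436604  0.05577332] [0.62256123 0.0722767  0.16190652]
top plinth 449 [0.60957732 0.02941567 0.05912364] [ 0.5256201  -0.03091199  0.01019674] [0.64354473 0.08807073 0.15687309] ((584.26953125, 28.6335506439209), (117.99227905273438, 117.99551391601562), 0.6744308471679688)
plane [ 0.56981145  0.01612174 -0.28869473]
```

View pics/z1.png

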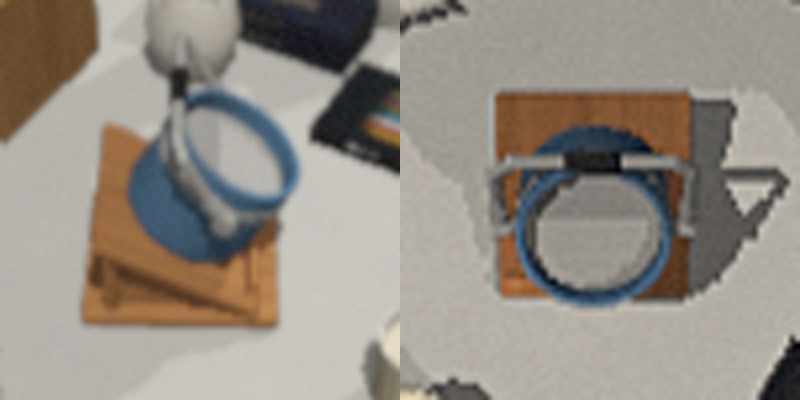

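```bash
cat > can.py <<'E'
from h import *
from scipy.optimize import least_squares
def frame(psi):
    return R.from_euler("ZY",[psi,-30],degrees=[False,True][1:]and True).as_matrix() if 0 else (R.from_euler("z",psi)*R.from_euler("y",-np.pi/6)).as_matrix()
E
python3 - <<'E'
from can import *
D={n:np.load(f"/tmp/{n}.npz") for n in("side","top")}
for n,(u,v,r) in {"side":(328,205,45),"top":(320,195,32)}.items():
    s=np.s_[v-r:v+r,u-r:u+r]; W=D[n]["W"][s]; im=D[n]["im"][s]
    P=W.reshape(-1,3); hsv=cv2.cvtColor(im,cv2.COLOR_RGB2HSV).reshape(-1,3)
    b=(hsv[:,0]>95)&(hsv[:,0]<125)&(hsv[:,1]>70)&(abs(P[:,0]-.57)<.07)&(abs(P[:,1]-.03)<.06)&(P[:,2]>.05)
    M=frame(0.0); L=P@M   # canister axes coordinates
    h=L[:,2]; c=b&(h>np.nanpercentile(h[b],50))
    print(n,"h pct",np.nanpercentile(h[b],[50,80,90,95,99]))
    top=np.nanpercentile(h[b],93)
    k=b&(abs(h-top)<.005); Q=L[k]
    f=lambda q:np.hypot(Q[:,0]-q[0],Q[:,1]-q[1])-q[2]
    o=least_squares(f,[Q[:,0].mean(),Q[:,1].mean(),.044],loss="soft_l1",f_scale=.002).x
    o2=least_squares(lambda q:np.hypot(Q[:,0]-q[0],Q[:,1]-q[1])-.044,o[:2],loss="soft_l1",f_scale=.002).x
    print("rim",k.sum(),o,o2,"h",np.median(h[k]),"world",M@[o[0],o[1],np.median(h[k])],M@[o2[0],o2[1],np.median(h[k])])
    # plinth top face plane & edge dir
    o_=(hsv[:,0]<20)&(hsv[:,1]>100)&(P[:,2]>.06)&(P[:,2]<.09); Q=P[o_]
    if o_.sum()>30: print("plinth back",o_.sum(),Q.min(0),Q.max(0)); 
    # bail: grey unsaturated/dark, high points
    g=(hsv[:,1]<60)&(P[:,2]>.125)&(abs(P[:,0]-.58)<.06)&(abs(P[:,1]-.03)<.09); Q=P[g]
    print("bail",g.sum(),Q.min(0),Q.max(0))
    dk=g&(hsv[:,2]<80); print("roller",dk.sum(),P[dk].mean(0) if dk.any() else 0, P[dk].min(0), P[dk].max(0))
    hi=Q[Q[:,2]>np.percentile(Q[:,2],60)]; print("crossbar line fit dx/dy",np.polyfit(hi[:,1],hi[:,0],1),hi.mean(0))
    e=(hsv[:,0]<20)&(hsv[:,1]>90)&(abs(P[:,1]-.03)<.07)
    mask=e.reshape(im.shape[:2]); 
    if n=="top":
        rows=np.where(mask.sum(1)>0)[0]
        be=[(P.reshape(*mask.shape,3)[np.where(mask[:,j])[0][0]+1,j]) for j in range(mask.shape[1]) if mask[:,j].sum()>8]
        be=np.array(be); print("back edge", np.polyfit(be[:,1],be[:,0],1), be[:,2].mean(),be[:,1].min(),be[:,1].max())
E
```

```text
side h pct [-0.2136161  -0.18393139 -0.18060291 -0.17907684 -0.17731082]
rim 122 [0.53522982 0.03178143 0.0430771 ] [0.53591853 0.03171472] h -0.1808058370017484 world [0.55392554 0.03178143 0.11103246] [0.55452198 0.03171472 0.11137682]
plinth back 441 [ 0.607378   -0.1846418   0.06004083] [0.71170601 0.0914573  0.08949365]
bail 196 [ 0.57194136 -0.02845089  0.12508894] [0.59703077 0.09040546 0.164213  ]
roller 34 [0.5904834  0.03196109 0.16165391] [0.58587164 0.01735438 0.15688795] [0.59703077 0.04666032 0.164213  ]
crossbar line fit dx/dy [-0.0139555   0.59069048] [0.59019891 0.03522401 0.16138781]
top h pct [-0.18453287 -0.17848383 -0.17657741 -0.17409901 -0.15382284]
rim 68 [0.53692038 0.02826178 0.04308977] [0.53711694 0.02820723] h -0.17839891203668706 world [0.55418615 0.02826178 0.1139622 ] [0.55435637 0.02820723 0.11406048]
plinth back 313 [ 0.6084343  -0.0280813   0.06012113] [0.64354473 0.08807073 0.08183412]
bail 136 [ 0.57179596 -0.03075081  0.12508914] [0.59674346 0.08731665 0.16699272]
roller 50 [0.59003128 0.03074527 0.15758488] [ 0.57246504 -0.03075081  0.12508914] [0.59674346 0.08342552 0.16699272]
crossbar line fit dx/dy [-0.02418952  0.59228178] [0.59149715 0.03243655 0.16231552]
back edge [-0.01878077  0.64003194] 0.07568860861157017 -0.027213408955844804 0.08789324446443572
```

>>> send_rows(deltas=[[[25.7,-22.7,0],[0,0,0],1],[[25.7,-22.7,0],[0,0,0],1],[[25.7,-22.7,0],[0,0,0],1],[[25.7,-22.7,0],[0,0,0],1],[[25.7,-22.7,0],[0,0,0],1],[[25.7,-22.7,0],[0,0,0],1],[[25.7,-22.7,0],[0,0,0],1],[[25.7,-22.7,0],[0,0,0],1],[[25.7,-22.7,0],[0,0,0],1],[[25.7,-22.7,0],[0,0,0],1],[[25.7,-22.7,0],[0,0,0],1],[[25.7,-22.7,0],[0,0,0],1],[[25.7,-22.7,0],[0,0,0],1],[[25.7,-22.7,0],[0,0,0],1],[[25.7,-22.7,0],[0,0,0],1],[[25.7,-22.7,0],[0,0,0],1],[[25.7,-22.7,0],[0,0,0],1],[[25.7,-22.7,0],[0,0,0],1],[[25.7,-22.7,0],[0,0,0],1],[[25.7,-22.7,0],[0,0,0],1]])

```text
t: 1.77
tcp_pos: [0.5043, 0.1404, 0.2373]
orientation: [0.974, 0.225, -0.0, -0.0]
wrist_force: [0.1, -0.7, 0.5]
finger_gap: 1.001
```

>>> send_rows(deltas=[[[25.7,-22.7,0],[0,0,0],1],[[25.7,-22.7,0],[0,0,0],1],[[25.7,-22.7,0],[0,0,0],1],[[25.7,-22.7,0],[0,0,0],1],[[25.7,-22.7,0],[0,0,0],1],[[0,0,20],[0,0,5.5],1],[[0,0,20],[0,0,5.5],1],[[0,0,20],[0,0,5.5],1],[[0,0,20],[0,0,5.5],1],[[0,0,10],[0,0,0],1],[[0,0,0],[0,0,0],1]])

```text
t: 2.68
tcp_pos: [0.5682, 0.2962, 0.1443]
orientation: [0.999, 0.036, -0.003, 0.001]
wrist_force: [-1.0, 0.3, 0.4]
finger_gap: 1.002
```

```bash
cat >> h.py <<'E'
def go(pos,rot):
    s=sense(); M=R.from_quat(s["orientation"]); d=M.inv().apply(np.array(pos)-s["tcp_pos"])*1000
    rv=(M.inv()*rot).as_rotvec(degrees=True)
    print("t",round(s["t"],2),"pos",s["tcp_pos"].round(4),"zyx",M.as_euler("ZYX",degrees=True).round(2),"gap",round(s["finger_gap"],3),"F",s["wrist_force"].round(1))
    print("shift tool mm",d.round(1),"turn",rv.round(2))
def down(yaw): return R.from_euler("z",yaw,degrees=True)*R.from_euler("x",np.pi)
E
python3 - <<'E'
from h import *
go([.571,.297,.041],down(4.5)); print(sense()["joints"].round(2))
for n in("side","top"): c=capture(n); globals()[n]=cv2.resize(c["image"][240:360,260:400] if n=="side" else c["image"][150:240,190:295],(400,343))
cv2.imwrite("pics/g1.png",np.hstack([side,top])[...,::-1])
E
```

```text
t 2.68 pos [0.5682 0.2962 0.1443] zyx [  4.11   0.35 179.92] gap 1.002 F [-1.   0.3  0.4]
shift tool mm [  3.5  -0.7 103.3] turn [ 0.08  0.35 -0.39]
[ 0.31  0.49  1.42 -0.    1.23  1.81]
```

View pics/g1.png

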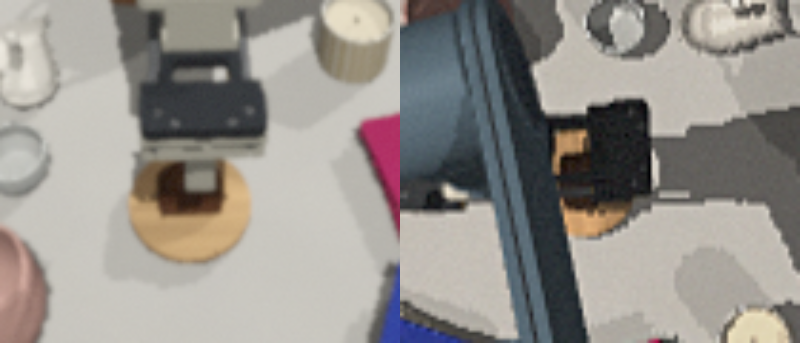

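The gripper stands over the lid with its fingers either side of the handle (side crop (200,180)), so I'm going down to grip.

>>> send_rows(deltas=[[[3,0,20],[0,0,0],1],[[0,0,25],[0,0,0],1],[[0,0,25],[0,0,0],1],[[0,0,20],[0,0,0],1],[[0,0,12],[0,0,0],1],[[0,0,0],[0,0,0],1],[[0,0,0],[0,0,0],-1],[[0,0,0],[0,0,0],-1],[[0,0,0],[0,0,0],-1],[[0,0,0],[0,0,0],-1],[[0,0,0],[0,0,0],-1],[[0,0,0],[0,0,0],-1],[[0,0,0],[0,0,0],-1],[[0,0,0],[0,0,0],-1]], force=35)

```text
t: 3.95
tcp_pos: [0.5731, 0.2971, 0.0458]
orientation: [0.999, 0.034, 0.0, -0.0]
wrist_force: [-0.0, 0.0, 0.1]
finger_gap: 0.477
```

>>> send_rows(deltas=[[[0,0,-20],[0,0,0],-1],[[0,0,-30],[0,0,0],-1],[[0,0,-30],[0,0,0],-1],[[0,0,-30],[0,0,0],-1],[[0,0,-30],[0,0,0],-1],[[0,0,-30],[0,0,0],-1],[[0,0,0],[0,0,0],-1]])

```text
t: 4.53
tcp_pos: [0.5761, 0.2981, 0.2232]
orientation: [0.999, 0.034, 0.006, -0.002]
wrist_force: [0.9, -0.6, 0.8]
finger_gap: 0.011
```

```bash
cat >> h.py <<'E'
PSI=0.018; MOUTH=np.array([.5545,.030,.113])
CF=(R.from_euler("z",PSI)*R.from_euler("y",-np.pi/6))
TILT=CF*R.from_euler("x",np.pi)
def canp(x,y,z): return MOUTH+CF.apply([x,y,z])   # canister axes from mouth centre
E
python3 - <<'E'
from h import *
go(canp(-.008,0,.031+.040),TILT); print(sense()["joints"].round(2))
for n,(u,v,r) in {"side":(327,280,60)}.items():
    c=capture(n); W=cloud(c); im=c["image"]; save(c,"s2.png")
    hsv=cv2.cvtColor(im,cv2.COLOR_RGB2HSV)
    k=(abs(W[...,0]-.571)<.06)&(abs(W[...,1]-.297)<.06)&(W[...,2]>.1)&(W[...,2]<.26)&(hsv[...,1]>70)&(hsv[...,0]<25)&(im.sum(2)>250)
    Q=W[k]; print(k.sum(),Q.mean(0),Q.min(0),Q.max(0))
    h=np.histogram(Q[:,2],bins=20); print(h)
    t=Q[Q[:,2]>np.percentile(Q[:,2],40)]; A=np.c_[t[:,:2],np.ones(len(t))]
    print("plane",np.linalg.lstsq(A,t[:,2],rcond=None)[0]); print(cv2.minEnclosingCircle(t[:,:2].astype(np.float32)))
E
```

```text
t 4.53 pos [0.5761 0.2981 0.2232] zyx [   3.95   -0.66 -179.84] gap 0.011 F [ 0.9 -0.6  0.8]
shift tool mm [-83.  263.9  51. ] turn [-0.94 29.34  2.81]
[ 0.31  0.44  1.31 -0.    1.38  1.81]<stdin>:7: RuntimeWarning: Mean of empty slice.
  ret = um.true_divide(
Traceback (most recent call last):
ValueError: zero-size array to reduction operation minimum which has no identity
```

View pics/s2.png

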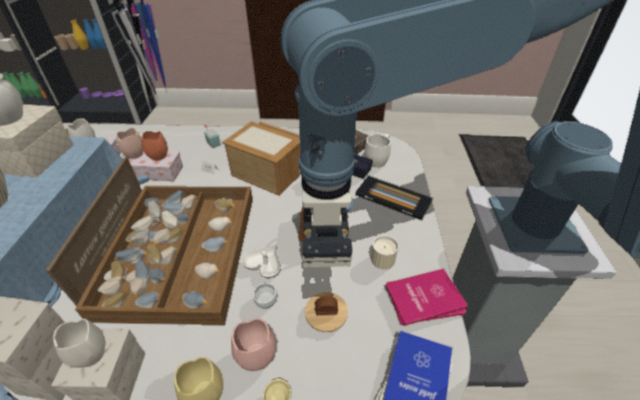

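The lid is still in place at (327,312). The fingers are slow and had not closed yet, so I'll reopen, go down again and wait longer.

>>> send_rows(deltas=[[[-4,0,0],[0,0,0],1],[[0,0,0],[0,0,0],1],[[0,0,0],[0,0,0],1],[[0,0,0],[0,0,0],1],[[0,0,0],[0,0,0],1],[[0,0,0],[0,0,0],1],[[0,0,0],[0,0,0],1],[[0,0,0],[0,0,0],1],[[0,0,30],[0,0,0],1],[[0,0,30],[0,0,0],1],[[0,0,30],[0,0,0],1],[[0,0,30],[0,0,0],1],[[0,0,0],[0,0,0],1],[[0,0,0],[0,0,0],1]])

```text
t: 5.75
tcp_pos: [0.568, 0.2964, 0.0943]
orientation: [0.999, 0.034, -0.002, 0.001]
wrist_force: [-0.0, 0.3, 1.0]
finger_gap: 0.955
```

```bash
python3 - <<'E'
from h import *
go([.571,.297,.041],down(4.5))
E
```

```text
t 5.75 pos [0.568  0.2964 0.0943] zyx [  3.94   0.22 179.95] gap 0.955 F [-0.   0.3  1. ]
shift tool mm [ 3.2 -0.5 53.3] turn [ 0.05  0.22 -0.56]
```

>>> send_rows(deltas=[[[3,0,20],[0,0,0],1],[[0,0,20],[0,0,0],1],[[0,0,12],[0,0,0],1],[[0,0,0],[0,0,0],1],[[0,0,0],[0,0,0],-1],[[0,0,0],[0,0,0],-1],[[0,0,0],[0,0,0],-1],[[0,0,0],[0,0,0],-1],[[0,0,0],[0,0,0],-1],[[0,0,0],[0,0,0],-1],[[0,0,0],[0,0,0],-1],[[0,0,0],[0,0,0],-1],[[0,0,0],[0,0,0],-1],[[0,0,0],[0,0,0],-1],[[0,0,0],[0,0,0],-1],[[0,0,0],[0,0,0],-1],[[0,0,0],[0,0,0],-1],[[0,0,0],[0,0,0],-1],[[0,0,0],[0,0,0],-1],[[0,0,0],[0,0,0],-1]], force=35)

```text
t: 7.42
tcp_pos: [0.5721, 0.297, 0.0436]
orientation: [0.999, 0.034, -0.0, -0.0]
wrist_force: [0.0, 0.9, -1.4]
finger_gap: 0.258
```

>>> send_rows(deltas=[[[0,0,-10],[0,0,0],-1],[[0,0,-20],[0,0,0],-1],[[0,0,-30],[0,0,0],-1],[[0,0,-30],[0,0,0],-1],[[0,0,-30],[0,0,0],-1],[[0,0,-30],[0,0,0],-1],[[0,0,-30],[0,0,0],-1],[[0,0,0],[0,0,0],-1],[[0,0,0],[0,0,0],-1]])

```text
t: 8.17
tcp_pos: [0.5731, 0.2973, 0.2265]
orientation: [0.999, 0.034, 0.002, -0.001]
wrist_force: [-0.6, 0.4, -1.7]
finger_gap: 0.256
```

```bash
cat > lid.py <<'E'
from h import *
def lidmeas(c):   # flange seen: lid points in tool frame (x,y,z)
    W=cloud(c); im=c["image"]; s=sense(); M=R.from_quat(s["orientation"]).as_matrix()
    L=(W-s["tcp_pos"])@M; hsv=cv2.cvtColor(im,cv2.COLOR_RGB2HSV)
    k=(np.hypot(L[...,0],L[...,1])<.056)&(L[...,2]>.012)&(L[...,2]<.05)&(hsv[...,1]>70)&(hsv[...,0]<25)&(im.sum(2)>230)
    Q=L[k]; return Q
E
python3 - <<'E'
from lid import *
go(canp(-.008,0,.031+.040),TILT)
Q=lidmeas(capture("side")); print(len(Q))
if len(Q):
    print(Q.min(0),Q.max(0)); print(np.histogram(Q[:,2]*1000,bins=19,range=(12,50))[0])
    t=Q[Q[:,2]<np.percentile(Q[:,2],15)+.004]; A=np.c_[t[:,:2],np.ones(len(t))]
    print("flange top plane tool",len(t),np.linalg.lstsq(A,t[:,2],rcond=None)[0]); print(cv2.minEnclosingCircle(t[:,:2].astype(np.float32)))
E
```

```text
t 8.17 pos [0.5731 0.2973 0.2265] zyx [   3.95   -0.29 -179.93] gap 0.256 F [-0.6  0.4 -1.7]
shift tool mm [-79.6 263.3  55.3] turn [-0.84 29.71  2.83]
412
[-0.04148261 -0.04875326  0.02074912] [0.04503858 0.01969159 0.03246194]
[  0   0   0   0  27 250  86  25  19   4   1   0   0   0   0   0   0   0
   0]
flange top plane tool 369 [-0.0027074  -0.00773513  0.02315381]
((0.0010529134888201952, -0.0033691711723804474), 0.046791501343250275)
```

>>> send_rows(deltas=[[[0,0,-8],[0,5,0.5],-1],[[0,0,-8],[0,5,0.5],-1],[[0,0,-8],[0,5,0.5],-1],[[0,0,-8],[0,5,0.5],-1],[[0,0,-8],[0,5,0.5],-1],[[0,0,0],[0,4.7,0.4],-1],[[0,0,0],[0,0,0],-1],[[0,0,0],[0,0,0],-1]])

```text
t: 8.88
tcp_pos: [0.5628, 0.2962, 0.26]
orientation: [0.967, 0.009, 0.253, -0.008]
wrist_force: [-0.4, 0.2, -2.2]
finger_gap: 0.261
```

```bash
python3 - <<'E'
from h import *
go(canp(-.010,0,.0325+.050),TILT)
E
```

```text
t 8.88 pos [0.5628 0.2962 0.26  ] zyx [   0.9   -29.31 -179.32] gap 0.261 F [-0.4  0.2 -2.2]
shift tool mm [-93.9 266.6  36.5] turn [-0.62  0.69 -0.12]
```

>>> send_rows(deltas=[[[-9,26,0],[0,0,0],-1],[[-9,26,0],[0,0,0],-1],[[-9,26,0],[0,0,0],-1],[[-9,26,0],[0,0,0],-1],[[-9,26,0],[0,0,0],-1],[[-9,26,0],[0,0,0],-1],[[-9,26,0],[0,0,0],-1],[[-9,26,0],[0,0,0],-1],[[-9,26,0],[0,0,0],-1],[[-9,26,0],[-0.6,0.6,0],-1],[[-4,6,12],[0,0,0],-1],[[0,0,12],[0,0,0],-1],[[0,0,12],[0,0,0],-1],[[0,0,0],[0,0,0],-1],[[0,0,0],[0,0,0],-1]])

```text
t: 10.13
tcp_pos: [0.5076, 0.0295, 0.1811]
orientation: [0.966, 0.007, 0.26, -0.004]
wrist_force: [0.5, -0.3, -1.7]
finger_gap: 0.262
```

```bash
python3 - <<'E'
from lid import *
go(canp(-.007,0,.0325+.012),TILT); print(sense()["joints"].round(2))
c=capture("side"); Q=lidmeas(c); print(len(Q),np.histogram(Q[:,2]*1000,bins=19,range=(12,50))[0])
t=Q[Q[:,2]<.030]; A=np.c_[t[:,:2],np.ones(len(t))]
print("plane",np.linalg.lstsq(A,t[:,2],rcond=None)[0],cv2.minEnclosingCircle(t[:,:2].astype(np.float32)))
W=cloud(c); im=c["image"]; hsv=cv2.cvtColor(im,cv2.COLOR_RGB2HSV)
L=CF.inv().apply((W-MOUTH).reshape(-1,3)).reshape(W.shape)
b=(hsv[...,0]>95)&(hsv[...,0]<125)&(hsv[...,1]>90)&(np.hypot(L[...,0],L[...,1])<.055)&(abs(L[...,2])<.02)
print("rim top in frame",b.sum(),np.percentile(L[b],[2,50,98],axis=0).round(4))
a=im[130:290,240:440]; d=capture("top")["image"][130:250,240:390]
cv2.imwrite("pics/s3.png",np.hstack([cv2.resize(a,(400,320)),cv2.resize(d,(400,320))])[...,::-1])
E
```

```text
t 10.13 pos [0.5076 0.0295 0.1811] zyx [   0.7   -30.11 -179.67] gap 0.262 F [ 0.5 -0.3 -1.7]
shift tool mm [-0.5  0.5 37.9] turn [-0.16 -0.11 -0.29]
[-0.26 -0.03  2.15  0.28  0.53  1.09]
463 [  0   0   1   0   0  48 292  58  26  23   6   1   0   0   4   3   1   0
   0]
plane [ 0.00568673 -0.01772468  0.02496065] ((-0.0007524655084125698, -0.001799413119442761), 0.04782004654407501)
rim top in frame 115 [[-0.0437 -0.0419 -0.01  ]
 [-0.0052  0.0301 -0.0042]
 [ 0.0306  0.0455  0.0021]]
```

View pics/s3.png

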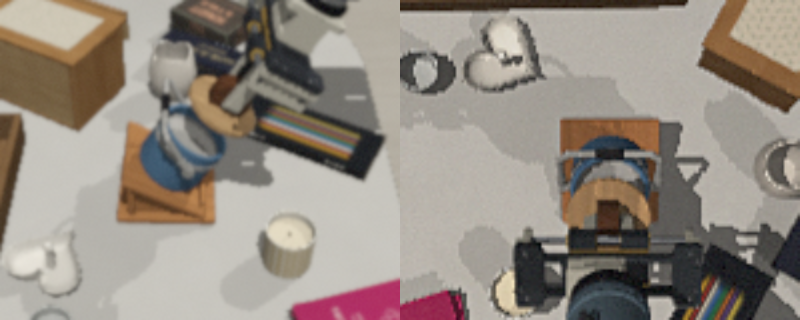

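>>> send_rows(deltas=[[[0,0,6],[0,0,0],-1],[[0,0,6],[0,0,0],-1],[[0,0,6],[0,0,0],-1],[[1,0,6],[0,0,0],-1],[[1,0,6],[0,0,0],-1],[[1,0,6],[0,0,0],-1],[[0,0,2],[0,0,0],-1],[[0,0,0],[0,0,0],-1],[[0,0,0],[0,0,0],-1]])

```text
t: 10.98
tcp_pos: [0.5288, 0.0305, 0.1502]
orientation: [0.965, 0.007, 0.261, -0.004]
wrist_force: [0.2, -1.2, -1.0]
finger_gap: 0.255
```

```bash
python3 - <<'E'
from h import *
go(canp(0,0,.0325),TILT)
E
```

```text
t 10.98 pos [0.5288 0.0305 0.1502] zyx [   0.75  -30.25 -179.76] gap 0.255 F [ 0.2 -1.2 -1. ]
shift tool mm [ 3.6  1.  12.6] turn [-0.1  -0.25 -0.24]
```

>>> send_rows(deltas=[[[1.5,0.5,1.5],[0,0,0],-1],[[1,0,1.5],[0,0,0],-1],[[1,0,1.5],[0,0,0],-1],[[0,0,1.5],[0,0,0],-1],[[0,0,1.5],[0,0,0],-1],[[0,0,0],[0,0,0],-1],[[0,0,0],[0,0,0],-1]])

```text
t: 11.57
tcp_pos: [0.5356, 0.0301, 0.1456]
orientation: [0.965, 0.007, 0.261, -0.004]
wrist_force: [0.4, 0.3, -1.9]
finger_gap: 0.252
```

```bash
python3 - <<'E'
from h import *
go(canp(0,0,.0325),TILT); print(CF.inv().apply(sense()["wrist_force"]).round(1),sense()["ft_torque"].round(2))
E
```

```text
t 11.57 pos [0.5356 0.0301 0.1456] zyx [   0.75  -30.27 -179.76] gap 0.252 F [ 0.4  0.3 -1.9]
shift tool mm [0.  0.4 5.2] turn [-0.1  -0.27 -0.24]
[-0.6  0.3 -1.9] [0.01 0.43 0.02]
```

No contact so far, so I'm continuing down in small steps.

>>> send_rows(deltas=[[[0,0,1.5],[0,0,0],-1],[[0,0,1.5],[0,0,0],-1],[[0,0,1.0],[0,0,0],-1],[[0,0,0.5],[0,0,0],-1],[[0,0,0],[0,0,0],-1]])

```text
t: 11.98
tcp_pos: [0.5376, 0.0301, 0.1426]
orientation: [0.965, 0.007, 0.261, -0.004]
wrist_force: [-10.5, -0.5, 12.0]
finger_gap: 0.256
```

```bash
cat > st.py <<'E'
from h import *
go(canp(0,0,.0325),TILT); print("F can",CF.inv().apply(sense()["wrist_force"]).round(1),sense()["ft_torque"].round(2))
E
python3 st.py
```

```text
t 11.98 pos [0.5376 0.0301 0.1426] zyx [   0.82  -30.31 -179.8 ] gap 0.256 F [-10.5  -0.5  12. ]
shift tool mm [-0.1  0.5  1.6] turn [-0.09 -0.31 -0.18]
F can [-3.1 -0.3 15.7] [-0.39  1.26 -0.15]
```

```bash
cat > seat.py <<'E'
from h import *
def seat(tag):
    for n in("side","top"):
        c=capture(n); W=cloud(c); im=c["image"]; hsv=cv2.cvtColor(im,cv2.COLOR_RGB2HSV)
        L=CF.inv().apply((W-MOUTH).reshape(-1,3)).reshape(W.shape)
        k=(np.hypot(L[...,0],L[...,1])<.055)&(L[...,2]>-.005)&(L[...,2]<.03)&(hsv[...,1]>70)&(hsv[...,0]<25)&(im.sum(2)>230)
        Q=L[k]; h=np.histogram(Q[:,2]*1000,bins=18,range=(-5,31))
        t=Q[abs(Q[:,2]-np.median(Q[:,2]))<.004]; A=np.c_[t[:,:2],np.ones(len(t))]
        print(n,len(Q),h[0],"plane",np.linalg.lstsq(A,t[:,2],rcond=None)[0].round(4),"circle",cv2.minEnclosingCircle(t[:,:2].astype(np.float32)))
        d=(np.hypot(L[...,0],L[...,1])<.04)&(L[...,2]>.02)&(L[...,2]<.06)&(im.sum(2)<200)&(hsv[...,0]<20)&(hsv[...,1]>60)
        if d.sum()>20: print(" dark handle",d.sum(),L[d].mean(0).round(4),cv2.minAreaRect(L[d][:,:2].astype(np.float32)*1000),"top",np.percentile(L[d][:,2],97).round(4))
        b=(np.hypot(L[...,0]*0,L[...,1])<.06)&(L[...,2]>.015)&(hsv[...,1]<70)&(L[...,0]>.02)&(L[...,0]<.09)&(L[...,2]<.07)
        q=L[b]
        if len(q): q=q[np.hypot(q[:,0],q[:,2]+.02)>.06]; print(" bail",len(q),q.mean(0).round(4),"ang",np.median(np.arctan2(q[:,0],q[:,2]+.02)).round(3),"r",np.median(np.hypot(q[:,0],q[:,2]+.02)).round(4))
        globals()[n]=im
    cv2.imwrite(f"pics/{tag}.png",np.hstack([cv2.resize(side[140:260,270:420],(400,320)),cv2.resize(top[150:246,260:380],(400,320))])[...,::-1])
E
python3 -c "
from seat import *
seat('s4')"
```

```text
side 424 [  0   0   1   6  21  13 104 247  24   2   0   0   1   1   2   1   1   0] plane [-0.006  -0.0072  0.0096] circle ((0.0002809785073623061, 0.002455126726999879), 0.047097742557525635)
 dark handle 94 [0.0125 0.0078 0.0353] ((0.6594715118408203, 3.127124786376953), (48.281272888183594, 24.6456241607666), 3.5153167247772217) top 0.0489
 bail 113 [0.0541 0.01   0.0228] ang 0.902 r 0.07
top 280 [ 0  1  2  2 11 44 86 91 37  5  0  0  1  0  0  0  0  0] plane [0.0072 0.0003 0.0087] circle ((0.002088337205350399, 0.0007558707147836685), 0.04645594581961632)
 dark handle 99 [0.0111 0.0005 0.0404] ((2.5464839935302734, -0.8373622894287109), (23.87042999267578, 48.02372360229492), 89.83367156982422) top 0.0511
 bail 102 [ 0.0549 -0.0022  0.0221] ang 0.91 r 0.0702
```

View pics/s4.png

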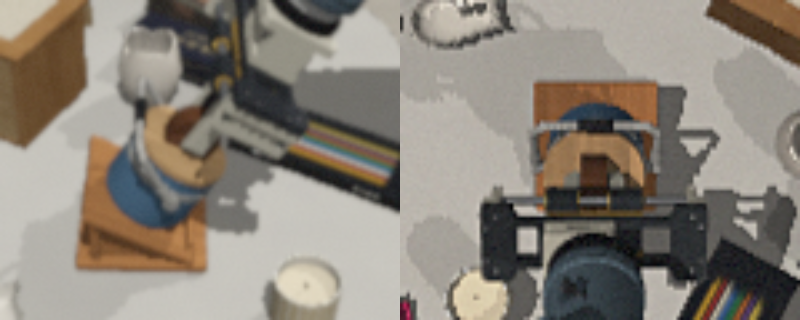

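The lid looks seated, with its flange about 9 mm above the rim plane, and the bail still stands at about 0.9 rad. I'll press a little more, then release.

>>> send_rows(deltas=[[[0,0,0.8],[0,0,0],-1],[[0,0,0.7],[0,0,0],-1],[[0,0,0],[0,0,0],-1]])

```text
t: 12.33
tcp_pos: [0.5378, 0.0302, 0.1425]
orientation: [0.965, 0.008, 0.262, -0.003]
wrist_force: [-26.2, -3.2, 30.3]
finger_gap: 0.255
```

```bash
python3 st.py
```

```text
t 12.33 pos [0.5378 0.0302 0.1425] zyx [   0.92  -30.38 -179.88] gap 0.255 F [-26.2  -3.2  30.3]
shift tool mm [-0.3  0.5  1.4] turn [-0.07 -0.38 -0.09]
F can [-7.6 -2.7 39.3] [-0.77  1.79 -0.08]
```

>>> send_rows(deltas=[[[0,0,-1.5],[0,0,0],-1],[[0,0,0],[0,0,0],-0.14],[[0,0,0],[0,0,0],-0.14],[[0,0,0],[0,0,0],-0.14],[[0,0,0],[0,0,0],-0.14],[[0,0,0],[0,0,0],-0.14],[[0,0,0],[0,0,0],-0.14]])

```text
t: 12.92
tcp_pos: [0.5381, 0.0301, 0.1417]
orientation: [0.965, 0.007, 0.261, -0.004]
wrist_force: [1.2, -0.5, -0.1]
finger_gap: 0.432
```

```bash
python3 st.py
```

```text
t 12.92 pos [0.5381 0.0301 0.1417] zyx [   0.75  -30.27 -179.76] gap 0.432 F [ 1.2 -0.5 -0.1]
shift tool mm [-0.1  0.4  0.6] turn [-0.1  -0.27 -0.24]
F can [ 1.  -0.5 -0.7] [ 0.03  0.28 -0.02]
```

Released. Now I'll back straight out along the axis and check the seat.

>>> send_rows(deltas=[[[0,0,-8],[0,0,0],-0.14],[[0,0,-12],[0,0,0],-0.14],[[0,0,-20],[0,0,0],-0.14],[[0,0,-20],[0,0,0],-0.14],[[0,0,-20],[0,0,0],-0.14],[[0,0,0],[0,0,0],-0.14],[[0,0,0],[0,0,0],-0.14]])

```text
t: 13.5
tcp_pos: [0.498, 0.029, 0.2124]
orientation: [0.965, 0.007, 0.263, -0.003]
wrist_force: [0.9, -0.7, -0.3]
finger_gap: 0.427
```

```bash
python3 st.py; python3 -c "
from seat import *
seat('s5')
go(canp(.085,0,.082),TILT);go(canp(.085,0,.032),TILT)"
```

```text
t 13.5 pos [0.498  0.029  0.2124] zyx [   0.77  -30.47 -179.84] gap 0.427 F [ 0.9 -0.7 -0.3]
shift tool mm [-1.4  0.1 81.9] turn [-0.03 -0.47 -0.22]
F can [ 0.6 -0.7 -0.7] [-0.    0.25 -0.02]
side 448 [  0   0   0   4  19  20 101 267  25   2   0   1   1   2   3   3   0   0] plane [-0.0052 -0.0091  0.0097] circle ((-0.0001043789234245196, 0.003221521619707346), 0.04715921729803085)
 dark handle 203 [0.0033 0.0106 0.0354] ((0.8854217529296875, 7.171547889709473), (16.322124481201172, 46.64579772949219), 88.14200592041016) top 0.0498
 bail 113 [0.054  0.0083 0.0228] ang 0.9 r 0.0699
top 462 [  0   2   1   6  26  84 145 132  55   8   1   0   0   0   2   0   0   0] plane [0.0027 0.0033 0.0086] circle ((0.0006099344464018941, 0.000674756767693907), 0.047087788581848145)
 dark handle 117 [0.0088 0.0001 0.0424] ((4.697942733764648, 0.5686883926391602), (21.04252052307129, 39.45592498779297), 89.67791748046875) top 0.051
 bail 100 [ 0.0551 -0.0032  0.0221] ang 0.912 r 0.0702
t 13.6 pos [0.4975 0.0292 0.2105] zyx [   0.74  -30.27 -179.76] gap 0.43 F [-1.  -0.5 -0.8]
shift tool mm [85.5 -0.1 31.4] turn [-0.09 -0.27 -0.25]
t 13.6 pos [0.4975 0.0292 0.2105] zyx [   0.74  -30.27 -179.76] gap 0.43 F [-1.  -0.5 -0.8]
shift tool mm [85.3  0.  81.4] turn [-0.09 -0.27 -0.25]
```

View pics/s5.png

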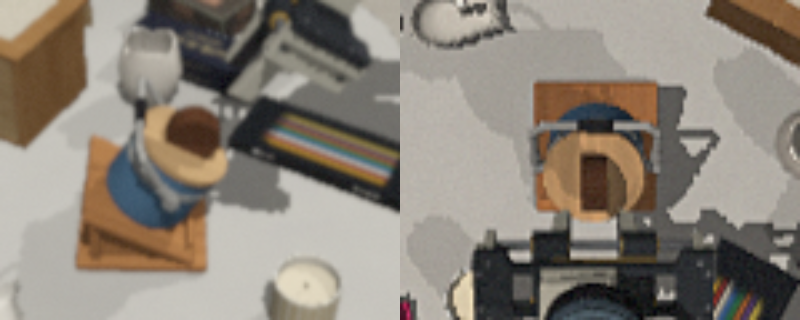

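The lid is seated and flat (flange 8.6–9.7 mm over the rim plane, handle straight and free). Next I'll go over and down behind the crossbar.

>>> send_rows(deltas=[[[20,0,0],[0,0,0],-0.14],[[22,0,0],[0,0,0],-0.14],[[22,0,0],[0,0,0],-0.14],[[21,0,5],[0,0,0],-0.14],[[0,0,20],[0,0,0],-0.14],[[0,0,20],[0,0,0],-0.14],[[0,0,20],[0,0,0],-0.14],[[0,0,16],[0,0,0],-0.14],[[0,0,0],[0,0,0],-0.14],[[0,0,0],[0,0,0],-0.14]])

```text
t: 14.43
tcp_pos: [0.6111, 0.0313, 0.1814]
orientation: [0.966, 0.007, 0.259, -0.004]
wrist_force: [0.6, -0.4, 0.2]
finger_gap: 0.43
```

```bash
python3 st.py; python3 -c "
from h import *
s=sense(); print(CF.inv().apply(s['tcp_pos']-MOUTH).round(4),s['joints'].round(2))
c=capture('side')['image'];d=capture('top')['image']
cv2.imwrite('pics/s6.png',np.hstack([cv2.resize(c[140:260,270:420],(400,320)),cv2.resize(d[130:246,240:385],(400,320))])[...,::-1])"
```

```text
t 14.43 pos [0.6111 0.0313 0.1814] zyx [   0.73  -30.03 -179.7 ] gap 0.43 F [ 0.6 -0.4  0.2]
shift tool mm [-83.2   0.7  -1.6] turn [-0.15 -0.03 -0.26]
F can [ 0.6 -0.4 -0.1] [0.01 0.29 0.02]
[0.0832 0.0003 0.0309] [-0.19  0.16  1.94  0.21  0.54  1.21]
```

View pics/s6.png

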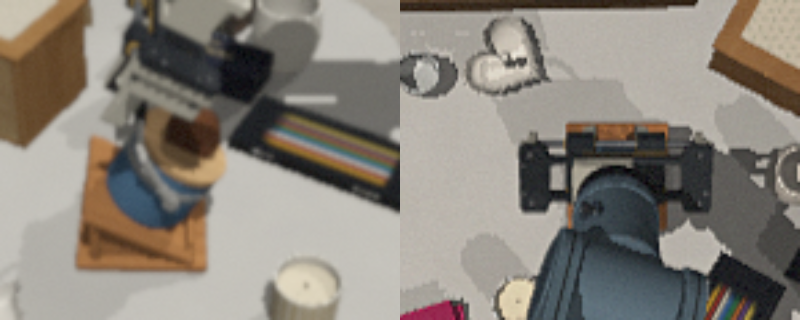

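>>> send_rows(deltas=[[[-5,0,0],[0,0,0],-0.14],[[-5,0,0],[0,0,0],-0.14],[[-5,0,-1],[0,0,0],-0.14],[[-4,0,-2],[0,0,0],-0.14],[[-4,0,-3],[0,0,0],-0.14],[[-4,0,-4],[0,0,0],-0.14],[[-4,0,-3],[0,0,0],-0.14],[[-4,0,-3],[0,0,0],-0.14],[[-4,0,-2.5],[0,0,0],-0.14],[[-4,0,-2.5],[0,0,0],-0.14],[[-4,0,-2],[0,0,0],-0.14],[[0,0,0],[0,0,0],-0.14]])

```text
t: 15.53
tcp_pos: [0.5582, 0.0305, 0.1796]
orientation: [0.965, 0.007, 0.261, -0.004]
wrist_force: [-0.1, 0.5, 0.9]
finger_gap: 0.429
```

```bash
python3 st.py; python3 -c "
from seat import *
s=sense(); print(CF.inv().apply(s['tcp_pos']-MOUTH).round(4),s['joints'].round(2))
seat('s7')"
```

```text
t 15.53 pos [0.5582 0.0305 0.1796] zyx [   0.75  -30.21 -179.75] gap 0.429 F [-0.1  0.5  0.9]
shift tool mm [-36.7   0.6  23.2] turn [-0.11 -0.21 -0.24]
F can [0.3 0.5 0.8] [0.02 0.08 0.02]
[0.0366 0.0004 0.0558] [-0.22  0.07  2.05  0.25  0.52  1.15]
side 348 [  0   1   0   4  21  22  86 194  19   1   0   0   0   0   0   0   0   0] plane [-0.0069 -0.012   0.0095] circle ((-0.0008126959437504411, 0.0029699990991503), 0.04746251180768013)
 dark handle 157 [-0.0038  0.0098  0.0377] ((-1.7895851135253906, 2.7136945724487305), (23.804540634155273, 45.3495979309082), 87.61503601074219) top 0.0497
 bail 208 [0.0354 0.0111 0.0539] ang 0.451 r 0.0818
top 133 [ 3  0  2  3 10 34 44 28  8  1  0  0  0  0  0  0  0  0] plane [-0.0306  0.0125  0.0088] circle ((0.023307302966713905, 0.004433206748217344), 0.037601105868816376)
 bail 51 [0.0421 0.0001 0.0527] ang 0.516 r 0.0848
```

View pics/s7.png

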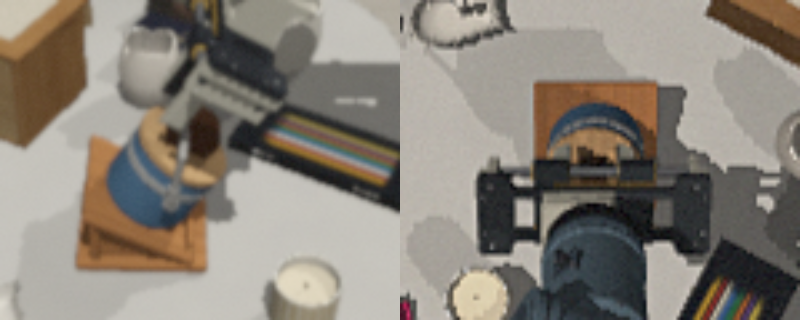

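The bail is moving up with the fingers, its leg nearly upright at (178,165) in the side crop. I'm continuing over the crest.

>>> send_rows(deltas=[[[-4,0,-2],[0,0,0],-0.14],[[-4,0,-2],[0,0,0],-0.14],[[-4,0,-2],[0,0,0],-0.14],[[-4,0,-1.5],[0,0,0],-0.14],[[-4,0,-1],[0,0,0],-0.14],[[-4,0,0],[0,0,0],-0.14],[[0,0,0],[0,0,0],-0.14]])

```text
t: 16.22
tcp_pos: [0.5353, 0.0296, 0.1766]
orientation: [0.965, 0.007, 0.263, -0.003]
wrist_force: [1.9, -0.2, 5.8]
finger_gap: 0.429
```

```bash
python3 st.py
```

```text
t 16.22 pos [0.5353 0.0296 0.1766] zyx [   0.78  -30.48 -179.84] gap 0.429 F [ 1.9 -0.2  5.8]
shift tool mm [-15.4  -0.   32.1] turn [-0.03 -0.48 -0.22]
F can [ 4.5 -0.2  4. ] [-0.08 -0.46  0.04]
```

Pushing at about 4.5 N as expected, so I'm carrying on.

>>> send_rows(deltas=[[[-4,0,0],[0,0,0],-0.14],[[-4,0,0],[0,0,0],-0.14],[[-4,0,0],[0,0,0],-0.14],[[-4,0,0],[0,0,0],-0.14],[[-3,0,0],[0,0,0],-0.14],[[0,0,0],[0,0,0],-0.14]])

```text
t: 16.72
tcp_pos: [0.5197, 0.0295, 0.1667]
orientation: [0.965, 0.006, 0.263, -0.003]
wrist_force: [8.4, 1.6, -0.7]
finger_gap: 0.434
```

```bash
python3 st.py
```

```text
t 16.72 pos [0.5197 0.0295 0.1667] zyx [   0.7   -30.52 -179.78] gap 0.434 F [ 8.4  1.6 -0.7]
shift tool mm [ 3.   0.1 31.5] turn [-0.05 -0.52 -0.29]
F can [ 7.   1.4 -4.8] [ 0.39 -1.09  0.34]
```

>>> send_rows(deltas=[[[4,0,0],[0,0,0],-0.14],[[3,0,0],[0,0,0],-0.14],[[0,0,0],[0,0,0],-0.14]])

```text
t: 16.97
tcp_pos: [0.5239, 0.0299, 0.1687]
orientation: [0.965, 0.007, 0.26, -0.004]
wrist_force: [0.3, -0.1, 0.1]
finger_gap: 0.429
```

```bash
python3 st.py; python3 -c "
from seat import *
seat('s8')"
```

```text
t 16.97 pos [0.5239 0.0299 0.1687] zyx [   0.75  -30.2  -179.74] gap 0.429 F [ 0.3 -0.1  0.1]
shift tool mm [-1.5  0.5 31. ] turn [-0.12 -0.2  -0.25]
F can [ 0.3 -0.1 -0. ] [ 0.02  0.26 -0.  ]
side 366 [  0   0   0   4  13  21  79 215  24   3   1   1   0   2   1   1   0   1] plane [-0.0094 -0.0117  0.0097] circle ((-0.0036046879831701517, 0.0025046379305422306), 0.0469612292945385)
 dark handle 133 [0.0033 0.0099 0.0308] ((-3.2077579498291016, 4.464749336242676), (20.079904556274414, 48.533023834228516), 88.46577453613281) top 0.045
top 354 [  1   1   4  10  14  63 120  87  37  15   0   0   0   1   0   1   0   0] plane [-0.0043  0.0008  0.0085] circle ((-0.0028966637328267097, 0.00014149777416605502), 0.04705824330449104)
 dark handle 101 [0.0085 0.0007 0.0414] ((3.6991844177246094, 1.0272836685180664), (23.065380096435547, 36.15549850463867), 84.8970947265625) top 0.0501
```

View pics/s8.png

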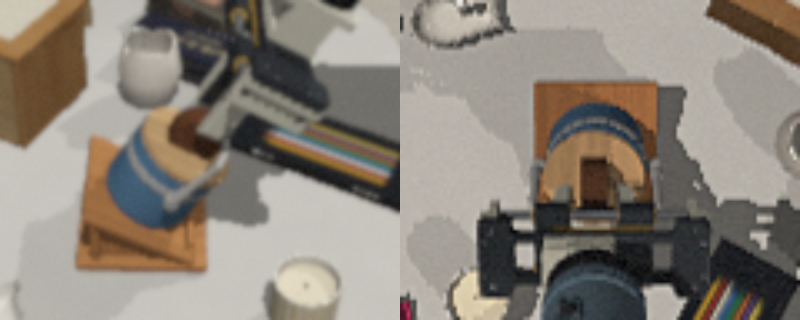

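The bail now leans to the front and the fingers carry no load, so I'm retreating.

>>> send_rows(deltas=[[[0,0,-8],[0,0,0],-0.14],[[0,0,-15],[0,0,0],-0.14],[[0,0,-20],[0,0,0],-0.14],[[0,0,-25],[0,0,0],-0.14],[[0,0,-25],[0,0,0],-0.14],[[0,0,-25],[0,0,0],-0.14],[[0,0,0],[0,0,0],-0.14],[[0,0,0],[0,0,0],-0.14]])

```text
t: 17.73
tcp_pos: [0.4648, 0.0283, 0.2726]
orientation: [0.965, 0.007, 0.263, -0.003]
wrist_force: [-0.3, 0.2, -0.6]
finger_gap: 0.43
```

```bash
python3 st.py; python3 -c "
from seat import *
seat('s9')
for n in('side','top'):
    c=capture(n); W=cloud(c); L=CF.inv().apply((W-MOUTH).reshape(-1,3)).reshape(W.shape)
    hsv=cv2.cvtColor(c['image'],cv2.COLOR_RGB2HSV)
    b=(abs(L[...,1])<.062)&(abs(L[...,0])<.035)&(L[...,2]>.035)&(L[...,2]<.07)&(hsv[...,1]<70)
    q=L[b]; print(n,len(q),q.mean(0) if len(q) else '', 'ang',np.percentile(np.arctan2(q[:,0],q[:,2]+.02),[10,50,90]).round(3) if len(q) else '')"
```

```text
t 17.73 pos [0.4648 0.0283 0.2726] zyx [   0.77  -30.48 -179.85] gap 0.43 F [-0.3  0.2 -0.6]
shift tool mm [ -3.4  -0.  150.6] turn [-0.02 -0.48 -0.23]
F can [-0.5  0.2 -0.4] [ 0.02  0.25 -0.01]
side 374 [  0   0   0   1  15  12 102 206  28   3   0   0   3   0   0   2   2   0] plane [-0.0088 -0.0113  0.0097] circle ((-0.0034035027492791414, 0.0021583347115665674), 0.047160569578409195)
 dark handle 170 [-0.0002  0.011   0.0338] ((-2.639636993408203, 4.559999465942383), (47.38735580444336, 22.472936630249023), 3.5606095790863037) top 0.0495
top 428 [  1   2   5   5  21  77 141 118  48   8   2   0   0   0   0   0   0   0] plane [-0.0088 -0.0014  0.0086] circle ((-0.0021475544199347496, 0.00014198065036907792), 0.04743161052465439)
 dark handle 102 [ 0.0077 -0.0001  0.0421] ((0.8702812194824219, -0.7629003524780273), (43.92792510986328, 23.86638641357422), 8.263623237609863) top 0.0508
side 152 [-0.01328342  0.00753307  0.05111114] ang [-0.245 -0.19  -0.15 ]
top 110 [-0.01457699 -0.00279071  0.0525401 ] ang [-0.253 -0.191 -0.15 ]
```

View pics/s9.png

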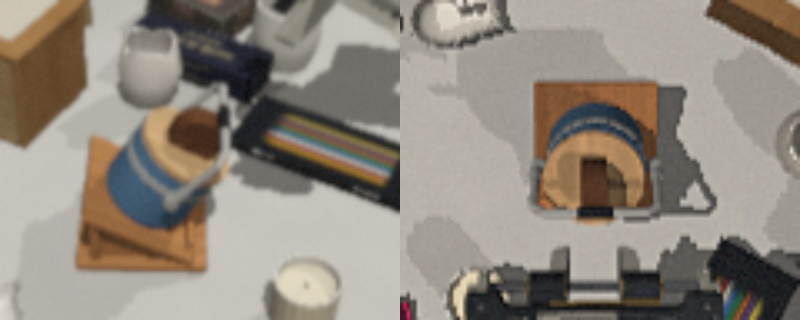

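Both cameras put the bail at about -0.19 rad, clamped at the front. The lid is flat, the bystanders in the crops have not moved, and the arm is clear.

```bash
python3 -c "
from h import *
print(sense()['joint_vel'].round(3)); print(sign_off())"
```

```text
[ 0.001  0.006 -0.003  0.001  0.001 -0.   ]
the job is handed in; nothing more can be done
None
```

The canister is closed: the lid is seated in the mouth and the wire bail is clamped on the front side. I handed it in at about 18 s of the 51 s; `sign_off` gives no verdict.

**Lid:** The first grasp came up empty because I lifted before the slow fingers had closed. The lid stayed put, and the second grasp held. I lowered it along the tilted axis, and it met a rigid stop at about 40 N. I then let it go with the bail still at about 0.9 rad.

**Bail:** I pushed the crossbar over the handle with the two fingers either side of it, at about 4.5 N near the crest. Pressing at the front stop read about 8 N, then I backed off.

**Last checks:**
- **Bail angle:** both cameras gave about -0.19 rad. I couldn't measure its force on the lid; I infer it from the angle and the spring.
- **Lid seat:** its flange top is 8.6–9.7 mm above the estimated rim plane, against 8 mm nominal, so within 2 mm. It is within about 0.015 rad of square.
- **Lid drift:** the lid slid 2–3 mm towards the front as the bail clamped, within its play in the mouth.
- **Handle line:** the fits gave about 0.06 rad (side) and 0.14 rad (top) off the swing plane. The top view of the handle was partly blocked by the bail. The limit is 0.25 rad.
- **Surroundings:** the arm was clear and at rest. The bystanders visible in the last picture looked unmoved; I did not measure them.

The two cameras disagreed by about 3 mm in y. I used the mean, and the lid fitted on it.

I viewed 10 image files, several of them two views side by side.

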